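# Fit the second locating pin of a test fixture

## Robot

A 6-joint arm with a two-finger parallel gripper is mounted at the origin on a cart in front of the work surface, level with it; the furniture and walls round the work are solid. World frame = base frame: x ahead of the robot, y to its left, z up, the work surface at z = 0. Lengths are in m, angles in degrees, forces in N, time in s.
With the tool pointing down it reaches from about 0.275 to 0.975 m from the base axis. Payload 8.4 kg.
Tool frame: the origin (TCP) lies on the centre line of the jaws, within the pads' length; the fingertips stand 8 mm ahead of it and the grasp point (between the pads) lies 11 mm behind it; z points along the fingers, y is the line along which they close (so a half turn about z gives the same grasp; the last joint's range is limited). The gripper opens to 92 mm and grips with 3 to 60 N. Pads are 20 mm wide; open, the fingers measure 128 mm over their backs; the gripper's body (75 mm by 189 mm) begins 69 mm behind the grasp point.
Start: joints at [-74.336, 20.225, 93.587, -0, 66.188, -0.138], TCP at [0.17, -0.601, 0.188] pointing down, gripper open.
Joint ranges: [-150.9, 150.9], [-52.94, 120.26], [3.33, 152.33], [-74.26, 254.26], [0, 154.13], [-172.89, 172.89]. Speed limits (degrees/s): [127.2, 127.2, 159.86, 180, 180, 180].

## Interface

Orientations are given as [roll, pitch, yaw] about the fixed x, y, z axes, in that order (R = Rz(yaw) Ry(pitch) Rx(roll)).
In Python, from station import arm, snapshot, get_calibration, job, boxes_of gives the robot as it stands.
- The arm moves only by the shell command python3 -m pendant 'ROWS' [FORCE]. ROWS is JSON, a list of rows, each a list of 5 numbers: the opening, from 0 (shut) to 1 (fully open), then the shift along the tool's x, y, z in cm, then the turn about the tool's z in degrees. A call has 1 to 20 rows; each row is the pose to reach, as a shift and turn from the pose commanded when the call began, along the tool's axes at that moment; what a row does not reach only later rows make up. A row lasts 1/8 s, in which the tool goes at most 62.5 mm and 10.7 degrees, less where a joint would pass 70% of its speed; a pose out of reach is approached as far as the arm can. A call with a gripper value outside its range is refused whole. The fingers move at their own pace and stop on an object; FORCE is the grip in N (left out, the last holds). Time passes only in rows, so rows that repeat a pose let the fingers close. It gives the time, the measured TCP pose, the force, the opening and the grip force at its end, in the units of the state.
- arm.state(): the state, without advancing time (a new reading comes with each control period).
- snapshot(name): name is "side" or "top" or "wrist"; returns the picture (420x560x3 uint8, red, green, blue); there is no depth.
- get_calibration(name): a dict with "fx", "fy", "cx", "cy" (pixels), "dist_coeffs" ([k1, k2, p1, p2, k3] as OpenCV has them; the pictures are not rectified), "camera_from_world" (4x4, takes a point from world to camera coordinates); the wrist camera has in their place "tool_from_camera" (4x4, takes a point from camera to tool coordinates, whose origin is the TCP and whose axes are the flange's). Camera axes: x right, y up, looking along -z (the intrinsics and any distortion apply to the point x, -y, -z); pixel columns grow to the right and rows downward; lengths in m; the calibration is good to about 2 mm. A picture is of the moment at which its call begins: read the wrist's pose just before it. get_calibration takes no time and is no camera call.
- job.finish_job(): hands the job in; it is judged then, once.
Trained networks look in the newest picture that a camera, given by its name, has taken for a name from the list of things; names that differ only in an ending like _2 or _b are one class to them, and where a whole thing is asked for, a point or a joint stands for the part that bears it (a point fixed in the world has none). Each returns a list of dicts, best first, with "p" (0 to 1); they miss things now and then, are a little off and sometimes report something else, mostly with a low value. They report only what shows in the picture. A call takes as long as a camera call.
- boxes_of(camera, query): "position" ([x, y, z] in m, in world coordinates, good to about 4 mm: the middle of the surface that is visible of it).
The state is a dict: "time_s": time; "joint_positions": joint angles; "joint_velocities": joint speeds; "effort": joint torques, N m; "tool_pos": TCP position; "tcp_rot": TCP orientation; "ft_force": force on the tool from outside, world axes, zero at the start; "moment": the same for the moment, N m; "width": finger opening in m; "gripper_force": force on a finger pad.
Only numpy, scipy, OpenCV 4.12 (cv2) and the standard library are available. Lean on these libraries where they do the work, as an engineer would, in place of code of your own. Each camera call takes 0.05 s, during which the arm holds its last target. There are 200 camera calls.

## Task

The fixture plate still lacks its second locating pin: take the loose pin from the black stand, find the blind hole in the top of the empty bush, and press the pin straight in until its flange lies flush on the bush, then let go. The bush sits a few millimetres off the middle of its ring, so feel for the hole lightly and never load the fixture through the pin with more than 25 N; leave everything else where it is.

Things in the scene. Friction and masses are not known exactly. Their poses are not given: they have to be found in the camera images.
- pin: Loose steel pin, 61 mm long, 60 g, upright in the stand. Origin: centre of its foot; +z up the pin. Upward: round shank 12 mm across, 22 mm long, foot edge broken 0.8 mm; flange 20 mm across, 22 to 25 mm above the origin; dark round handle 16 mm across, 25 to 61 mm above the origin, to grip from above. A like pin, fixed, is already in the plate.
- stand: Black block, 44 (x) x 76 (y) x 30 mm high, fixed; origin at the centre of its underside, z up. Two vertical holes 14 mm across at y = +18 and -18 mm; the loose pin stands in the +y one, flange on the block's top, foot 8 mm above the worktop; the other is empty.
- plate: Fixed aluminium plate, 124 (x) x 76 (y) x 12 mm; origin at the centre of its underside, z up. Two steel bushes on it, 36 mm across, flat tops 42 mm above the worktop, each inside a low dark ring (54 mm across, 8 mm high): at x = -30 mm with a fixed, seated pin (top 81 mm above the worktop); at x = +30 mm with an empty hole.
- nest (a point): Centre of the empty bush's ring, at bush-top height, z up. The bush was clamped there by hand: its real hole is 2.5 to 4.5 mm off this point in an unknown level direction, and stays put. Blind hole in the middle of the bush, 13 mm across, sharp edge. A dust plug 6 mm below the mouth goes down before the pin against about 6 N and stays; the pin is home when its flange meets the bush.
- timer: small square white timer, 62x62x19 mm, bystander; origin at the centre of its underside
- terminal_block: small white four-way terminal block, 18x52x20 mm, bystander; origin at the centre of its underside
- fuse_tin: small tin with a green lid, 40x56x22 mm, bystander; origin at the centre of its underside
- caliper: slide caliper lying flat, 59x165x10 mm, bystander; origin at the centre of its underside
- cutters: side cutters lying flat, 55x136x12 mm, bystander; origin at the centre of its underside
- vial_a: upright clear screw-cap vial with black cap, 30x30x50 mm, bystander; origin at the centre of its underside

How it is judged:
By the outcome, as a careful person would: the job done as asked, in the order asked, and still so for the second after the job is handed in, with the robot touching nothing.
It also fails if it takes over 58 s, if anything falls off the work surface, if the arm or the gripper's body presses on something with over 40 N, if the wrist force passes 120 N, or if a joint passes its speed limit or range.

## Working session

There is one attempt and no reset: what is moved stays moved. The work goes in short steps, Python scripts to look and compute and a shell command to move; the robot and the scene stay as the last step left them, time stands still between calls to the robot, and variables do not carry over. Pictures are saved under pics/ and viewed, at most 10 in all, crops included, and the job is handed in when it is done.

```bash
mkdir -p pics; ls
python3 - <<'E'
from station import arm,snapshot,get_calibration,boxes_of
import cv2,numpy as np
s=arm.state();print({k:np.round(v,4).tolist() for k,v in s.items()})
ims=[]
for c in ["side","top"]:
    im=snapshot(c);cv2.imwrite(f"pics/{c}0.png",im[:,:,::-1])
    cal=get_calibration(c)
    print(c,{k:np.round(v,3).tolist() for k,v in cal.items()})
    for q in ["pin","stand","plate","timer","terminal_block","fuse_tin","caliper","cutters","vial_a"]:
        print(c,q,[(np.round(b["position"],3).tolist(),round(b["p"],2)) for b in boxes_of(c,q)[:3]])
print(get_calibration("wrist"))
E
```

```text
pics
{'time_s': 0.0, 'joint_positions': [-74.335, 20.2625, 93.6273, 0.0005, 66.1885, -0.137], 'joint_velocities': [0.0104, -0.0006, 0.0478, 0.0668, -0.0429, -0.0293], 'effort': [-0.0042, -59.385, -33.4221, 0.0694, 0.0236, -0.0001], 'tool_pos': [0.1701, -0.6009, 0.1874], 'tcp_rot': [-179.9217, -0.0006, 15.8018], 'ft_force': [-0.0103, 0.1609, 0.1564], 'moment': [-0.0332, -0.033, 0.0293], 'gripper_force': 0.0, 'width': 0.092}
side {'fx': 535.402, 'fy': 535.402, 'cx': 278.557, 'cy': 206.34, 'dist_coeffs': [0.055, 0.0, 0.0, 0.0, 0.0], 'camera_from_world': [[0.972, -0.236, -0.003, -0.473], [0.1, 0.399, 0.911, -0.111], [-0.214, -0.886, 0.412, -1.159], [0.0, 0.0, 0.0, 1.0]]}
side pin []
side stand [([0.456, 0.172, 0.021], 0.56)]
side plate [([0.486, -0.262, 0.015], 0.59)]
side timer [([0.465, -0.066, 0.019], 0.92), ([0.417, 0.003, 0.027], 0.72)]
side terminal_block [([0.527, 0.001, 0.015], 0.44)]
side fuse_tin [([0.416, 0.004, 0.027], 0.55)]
side caliper [([0.444, 0.35, 0.006], 0.66)]
side cutters [([0.461, -0.376, 0.008], 0.61)]
side vial_a [([0.55, -0.073, 0.033], 0.71), ([0.457, 0.175, 0.
[... 508 characters left out ...]
68)]
top fuse_tin [([0.415, 0.026, 0.023], 0.57)]
top caliper [([0.449, 0.356, 0.004], 0.72)]
top cutters [([0.457, -0.365, 0.012], 0.79)]
top vial_a []
{'fx': 292.9396255068504, 'fy': 292.9396255068504, 'cx': 276.1108221890963, 'cy': 209.93659307570186, 'dist_coeffs': array([0.01838692, 0.        , 0.        , 0.        , 0.        ]), 'tool_from_camera': array([[-3.08614624e-04,  9.67779797e-01,  2.51797875e-01,
         7.00855693e-02],
       [ 9.99999534e-01,  6.84215162e-05,  9.62667058e-04,
        -2.64158491e-05],
       [ 9.14421337e-04,  2.51798055e-01, -9.67779367e-01,
        -1.97554154e-01],
       [ 0.00000000e+00,  0.00000000e+00,  0.00000000e+00,
         1.00000000e+00]])}
```

View pics/top0.png

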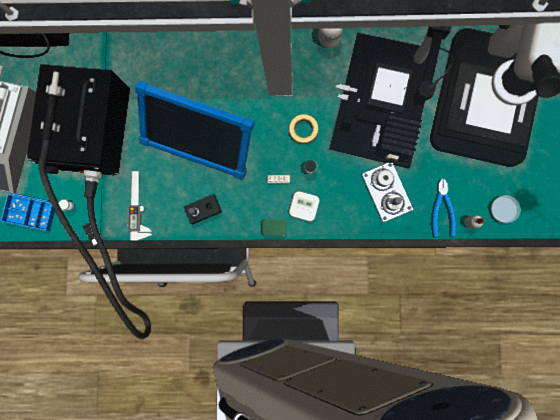

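View pics/side0.png

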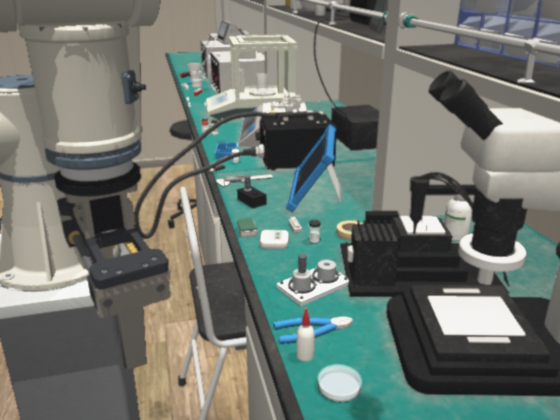

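The top view shows the stand at (202,208) with the loose pin at its left end (195,211). The plate is at (387,191), with the fixed pin near (393,202) and the empty bush near (381,177). The side view agrees: the fixed pin is at (302,265) and the empty bush at (327,268).

```bash
cat > h.py <<'E'
from station import arm,snapshot,get_calibration,boxes_of
import cv2,numpy as np
from scipy.spatial.transform import Rotation as R
def T_cw(cam,st=None):
    c=get_calibration(cam)
    if cam!="wrist": return c,np.linalg.inv(np.array(c["camera_from_world"]))
    st=st or arm.state(); T=np.eye(4);T[:3,:3]=R.from_euler("xyz",st["tcp_rot"],degrees=True).as_matrix();T[:3,3]=st["tool_pos"]
    return c,T@np.array(c["tool_from_camera"])
def K(c): return np.array([[c["fx"],0,c["cx"]],[0,c["fy"],c["cy"]],[0,0,1.]])
def pix2plane(cam,uv,z,st=None):
    c,T=T_cw(cam,st)
    p=cv2.undistortPoints(np.array([[uv]],float),K(c),np.array(c["dist_coeffs"]))[0,0]
    d=T[:3,:3]@np.array([p[0],-p[1],-1]); o=T[:3,3]
    return o+d*(z-o[2])/d[2]
def proj(cam,P,st=None):
    c,T=T_cw(cam,st); q=np.linalg.inv(T)@np.append(P,1)
    return cv2.projectPoints(np.array([[q[0],-q[1],-q[2]]]),np.zeros(3),np.zeros(3),K(c),np.array(c["dist_coeffs"]))[0].ravel()
def tool_shift(P,st=None):
    st=st or arm.state()
    return R.from_euler("xyz",st["tcp_rot"],degrees=True).inv().apply(np.array(P)-st["tool_pos"])*100
E
python3 - <<'E'
from h import *
im=cv2.imread("pics/top0.png")
a=cv2.resize(im[160:225,345:430],None,fx=6,fy=6,interpolation=cv2.INTER_CUBIC)
b=cv2.resize(im[185:230,170:235],None,fx=6,fy=6,interpolation=cv2.INTER_CUBIC)
b=cv2.copyMakeBorder(b,0,a.shape[0]-b.shape[0],0,0,cv2.BORDER_CONSTANT)
o=np.hstack([a,b])[:, :800];cv2.imwrite("pics/crop0.png",o);print(o.shape)
for n,uv,z in [("pin",(195,211),.069),("stand",(202,208),.03),("bush",(381,177),.042),("fixed",(393,201),.081)]:
    print(n,pix2plane("top",uv,z).round(4))
E
```

```text
(390, 800, 3)
pin [0.4478 0.2018 0.069 ]
stand [0.4577 0.1932 0.03  ]
bush [ 0.525  -0.2211  0.042 ]
fixed [ 0.4658 -0.24    0.081 ]
```

View pics/crop0.png

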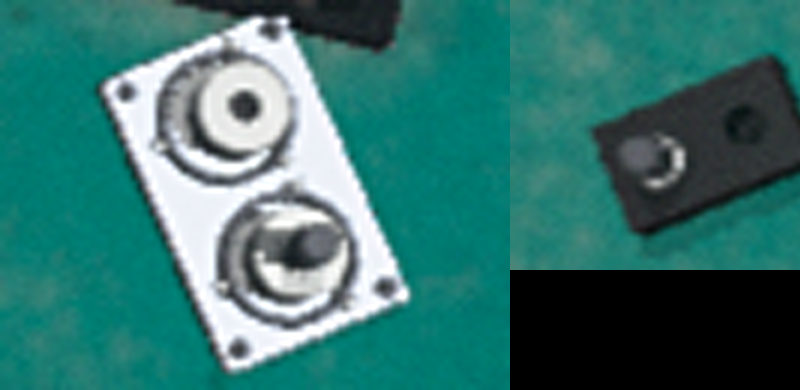

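The crop shows the hole near (385.8,177.5), the fixed pin's top at (397.5,200.8), the loose pin's top at (192,210.8) and the empty stand hole at (208.7,205.7).

Run:
```python
from h import *
P={}
for n,uv,z in [("pin",(192,210.8),.069),("shole",(208.7,205.7),.03),("hole",(385.8,177.5),.042),("fixed",(397.5,200.8),.081)]:
    P[n]=pix2plane("top",uv,z); print(n,P[n].round(4),np.hypot(*P[n][:2]))
d=P["hole"]-P["fixed"];print("plate yaw",np.degrees(np.arctan2(d[1],d[0])),np.hypot(*d[:2]))
d=P["pin"]-P["shole"];print("stand yaw",np.degrees(np.arctan2(d[1],d[0]))-90,np.hypot(*d[:2]))
print("shift",tool_shift([P["pin"][0],P["pin"][1],.2]), arm.state()["tcp_rot"])
for n in P: print(n,proj("wrist",P[n]))
```

```text
pin [0.4483 0.2086 0.069 ] 0.4944903402278788
shole [0.463  0.1776 0.03  ] 0.4958947858537315
hole [ 0.5237 -0.232   0.042 ] 0.5728060857803854
fixed [ 0.4662 -0.2498  0.081 ] 0.5288809984520702
plate yaw 17.168783967601026 0.06022365038241866
stand yaw 25.316876217372197 0.03430014826248483
shift [ 48.81944635 -70.3667892   -1.19122522] [-1.79998785e+02  1.13955626e-03  1.58008845e+01]
pin [-1081.03862006  -724.41647626]
shole [-734.12825909 -543.85207502]
hole [ -67.52650468 -380.98920404]
fixed [ -99.99513671 -340.93599087]
```

```bash
python3 -m pendant '[[1,3,-4.4,0,0],[1,9,-12.5,0,0],[1,48.8,-70.4,-1,-6],[1,48.8,-70.4,-1,-6],[1,48.8,-70.4,-1,-6],[1,48.8,-70.4,-1,-6],[1,48.8,-70.4,-1,-6],[1,48.8,-70.4,-1,-6],[1,48.8,-70.4,-1,-6],[1,48.8,-70.4,-1,-6],[1,48.8,-70.4,-1,-6],[1,48.8,-70.4,-1,-6],[1,48.8,-70.4,-1,-6],[1,48.8,-70.4,-1,-6],[1,48.8,-70.4,-1,-6],[1,48.8,-70.4,-1,-6],[1,48.8,-70.4,-1,-6],[1,48.8,-70.4,-1,-6]]' 10
python3 - <<'E'
from h import *
st=arm.state();print(st["time_s"],st["tool_pos"],st["tcp_rot"],st["joint_velocities"])
im=snapshot("wrist");cv2.imwrite("pics/w1.png",im[:,:,::-1])
for n,P in [("pin",(.4483,.2086,.069)),("shole",(.463,.1776,.03))]: print(n,proj("wrist",P,st))
print([(b["position"],b["p"]) for b in boxes_of("wrist","pin")])
E
```

```text
time_s: 3.25
tool_pos: [0.4479, 0.2079, 0.1983]
tcp_rot: [180.0, -0.0, 21.7]
ft_force: [-0.1, 1.1, -0.7]
width: 0.0922
gripper_force: 0.0
3.25 [0.44793478 0.20785453 0.19826982] [ 1.79994631e+02 -7.83435740e-03  2.17176314e+01] [ 0.09447146  0.12006254 -0.10634641 -0.00306337 -0.00453335  0.10703873]
pin [275.96943271 196.76616201]
shole [303.06099798 188.66153471]
[([0.4615, 0.2141, 0.0668], 0.55)]
```

View pics/w1.png

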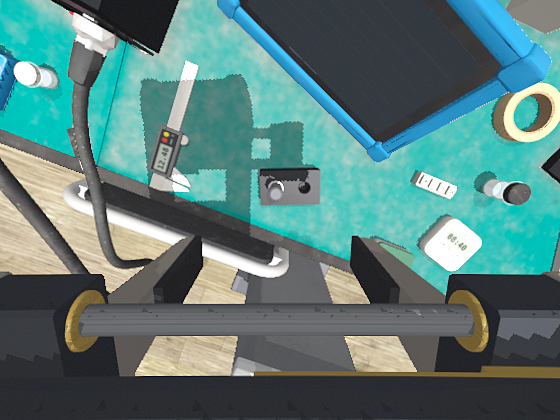

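The wrist view matches the prediction: pin top near (276,195) and empty stand hole at (304,187). I'll go lower and take one close look.

```bash
python3 -m pendant '[[1,0,0,4,0],[1,0,0,8.8,0],[1,0,0,8.8,0],[1,0,0,8.8,0],[1,0,0,8.8,0]]'
python3 - <<'E'
from h import *
st=arm.state();print(st["tool_pos"],st["tcp_rot"])
im=snapshot("wrist")
for n,P in [("pin",(.4483,.2086,.069)),("flangectr",(.4483,.2086,.033)),("shole",(.463,.1776,.03)),("tcp",st["tool_pos"])]: print(n,proj("wrist",P,st))
o=cv2.resize(im[170:310,200:380],None,fx=4,fy=4,interpolation=cv2.INTER_CUBIC)
cv2.imwrite("pics/w2.png",o[:,:,::-1])
E
```

```text
time_s: 3.98
tool_pos: [0.4494, 0.2094, 0.112]
tcp_rot: [-180.0, -0.2, 21.8]
ft_force: [-0.1, -0.0, 0.8]
width: 0.0916
gripper_force: 0.0
[0.44936797 0.20943439 0.11195934] [-1.79989942e+02 -1.73534321e-01  2.17929709e+01]
pin [276.92396899 220.08229782]
flangectr [276.87384539 209.65919555]
shole [311.71460654 206.79342974]
tcp [276.47587006 235.34497674]
```

View pics/w2.png

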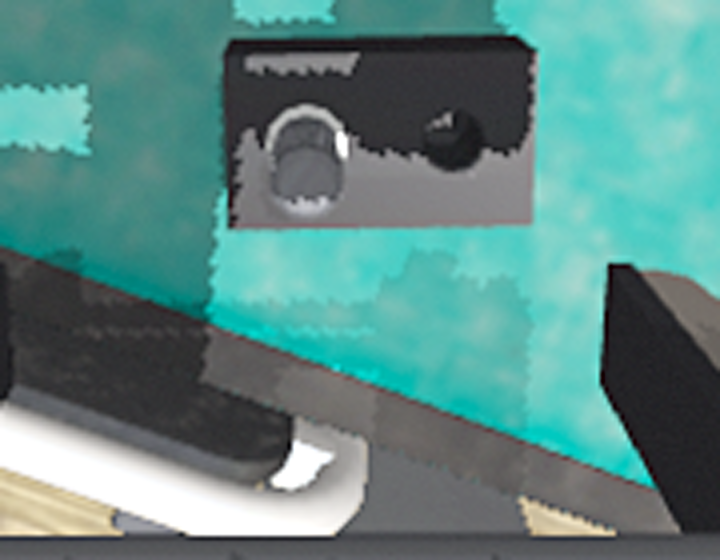

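In the crop the pin's top disc is centred near (307,176), i.e. pixel (276.8,214). The empty hole is at (455,140), i.e. (313.7,205).

Run:
```python
from h import *
a=pix2plane("wrist",(276.8,214),.069);b=pix2plane("wrist",(313.7,205),.03)
print(a,b,np.hypot(*(a-b)[:2]),tool_shift([*a[:2],.044]))
f=pix2plane("wrist",(276.8,208.0),.033);print(f,tool_shift([*f[:2],.044]))
```

```text
[0.45320344 0.21071377 0.069     ] [0.46531296 0.1765413  0.03      ] 0.036254631654809535 [0.3922508  0.02822619 6.78449781]
[0.44975293 0.20929552 0.033     ] [0.01920782 0.03176615 6.78337236]
```

```bash
python3 -m pendant '[[1,0.2,0,2,0],[1,0.2,0,4.5,0],[1,0.2,0,6,0],[1,0.2,0,6.6,0],[1,0.2,0,6.6,0],[0,0.2,0,6.6,0],[0,0.2,0,6.6,0],[0,0.2,0,6.6,0],[0,0.2,0,6.6,0],[0,0.2,0,6.6,0],[0,0.2,0,6.6,0]]' 40
```

```text
time_s: 5.4
tool_pos: [0.4499, 0.2096, 0.0441]
tcp_rot: [180.0, 0.0, 21.8]
ft_force: [-0.8, 0.5, 0.1]
width: 0.034
gripper_force: 0.0
```

```bash
python3 -m pendant '[[0,0,0,0,0],[0,0,0,0,0],[0,0,0,0,0],[0,0,0,0,0],[0,0,0,0,0]]' 40
```

```text
time_s: 6.02
tool_pos: [0.4499, 0.2096, 0.0441]
tcp_rot: [180.0, 0.0, 21.8]
ft_force: [-0.3, -0.2, -0.4]
width: 0.0005
gripper_force: 0.0
```

Run:
```python
from h import *
st=arm.state()
im=snapshot("wrist")
print(proj("wrist",st["tool_pos"],st))
o=cv2.resize(im[120:320,180:380],None,fx=2.9,fy=2.9,interpolation=cv2.INTER_CUBIC)
sd=cv2.resize(snapshot("side")[150:230,200:320],None,fx=1.8,fy=1.8)
o[:sd.shape[0],:sd.shape[1]]=sd
cv2.imwrite("pics/w3.png",o[:,:,::-1])
```

```text
[276.47557538 235.34105612]
```

View pics/w3.png

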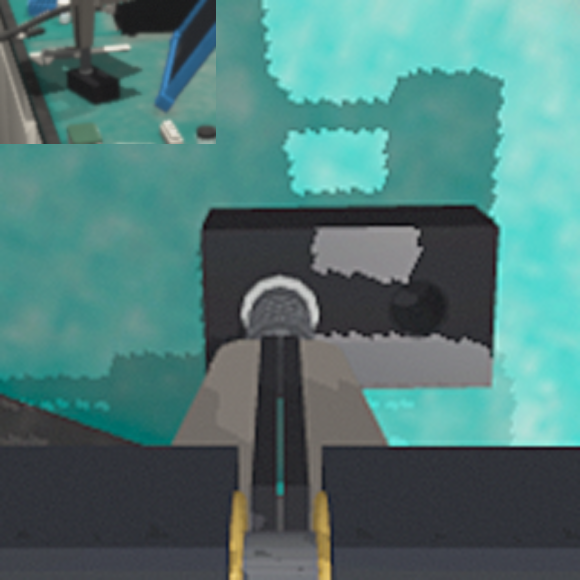

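The fingers closed short of the pin. The pin is still upright just ahead of them in tool +x, with its flange centred near (276.6,228), so I'll work out how far off I am.

Run:
```python
from h import *
st=arm.state()
f=pix2plane("wrist",(276.6,228),.033);print(f,tool_shift(f))
b=pix2plane("wrist",(180+418/2.9,120+308/2.9),.030);print(b,tool_shift(b))
print(proj("wrist",st["tool_pos"]+np.array([0,0,-.008])), [proj("wrist",f+np.array([0,0,h]))for h in (0,.036)])
```

```text
[0.45169514 0.21024758 0.033     ] [0.1865772  0.00936102 1.10963895]
[0.4654822  0.17700754 0.03      ] [0.23193636 3.60766008 1.40967187]
[276.47493872 231.70860665] [array([276.6, 228. ]), array([276.6269338, 245.8267545])]
```

Working back from the images, the visible fingertips sit about 38 mm higher than the stated tip (w2: pad tip at pixel (352,236), inner face 46 mm, so depth is about 177 mm). That puts the tips just above the 69 mm handle top, which explains the empty close. I'll open and descend in steps, checking force.

```bash
python3 -m pendant '[[1,0.2,0,0,0],[1,0.2,0,0,0],[1,0.2,0,0,0],[1,0.2,0,0,0],[1,0.2,0,0,0],[1,0.2,0,0,0],[1,0.2,0,0,0],[1,0.2,0,0.5,0],[1,0.2,0,1,0],[1,0.2,0,1.3,0],[1,0.2,0,1.3,0]]'
python3 - <<'E'
from h import *
st=arm.state()
im=snapshot("wrist")
cv2.imwrite("pics/w4.png",im[130:330,80:480,::-1].repeat(2,0).repeat(2,1))
E
```

```text
time_s: 7.5
tool_pos: [0.4515, 0.2103, 0.0307]
tcp_rot: [180.0, 0.0, 21.8]
ft_force: [-0.2, -0.3, -0.4]
width: 0.092
gripper_force: 0.0
```

View pics/w4.png

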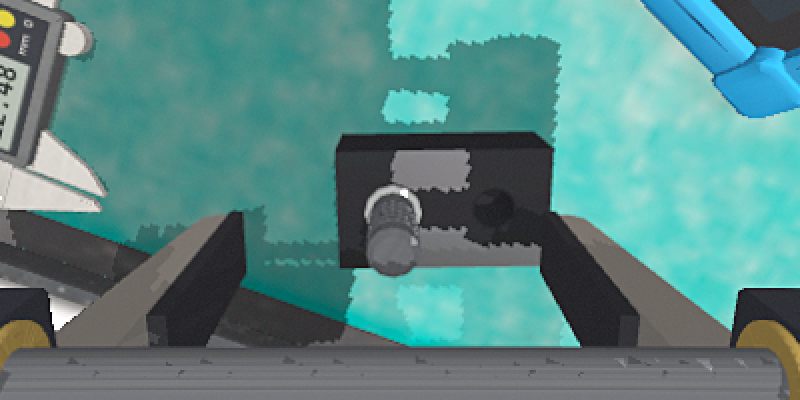

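No force, and the open fingers straddle the pin with its top at about (275.5,255), centred in the tool frame to about 1 mm. That confirms the tips are still high, so I'll go further down gently and close.

```bash
python3 -m pendant '[[1,0.1,0,0.6,0],[1,0.1,0,1.2,0],[1,0.1,0,1.6,0],[1,0.1,0,1.9,0],[1,0.1,0,2.0,0],[1,0.1,0,2.0,0]]'
```

```text
time_s: 8.3
tool_pos: [0.4527, 0.2108, 0.0111]
tcp_rot: [180.0, 0.0, 21.8]
ft_force: [0.1, 0.3, 0.1]
width: 0.0918
gripper_force: 0.0
```

```bash
python3 -m pendant '[[0,0,0,0,0],[0,0,0,0,0],[0,0,0,0,0],[0,0,0,0,0],[0,0,0,0,0],[0,0,0,0,0],[0,0,0,0,0],[0,0,0,0,0],[0,0,0,0,0]]' 45
```

```text
time_s: 9.43
tool_pos: [0.4527, 0.2107, 0.0111]
tcp_rot: [180.0, 0.0, 21.8]
ft_force: [0.3, -0.4, -0.0]
width: 0.015
gripper_force: 45.0
```

Gripped. I'll lift straight up, then move over towards the bush.

```bash
python3 -m pendant '[[0,0,0,-0.6,0],[0,0,0,-1.5,0],[0,0,0,-3,0],[0,0,0,-6,0],[0,0,0,-10,0],[0,0,0,-13,0],[0,0,0,-13,0],[0,0,0,-13,0]]'; python3 -c "
from h import *
print(tool_shift([.5237,-.232,.125]))"
```

```text
time_s: 10.42
tool_pos: [0.4523, 0.2106, 0.141]
tcp_rot: [180.0, 0.0, 21.8]
ft_force: [-0.7, -0.3, -1.2]
width: 0.0151
gripper_force: 45.0
[-9.80854094 43.74318219  1.59692932]
```

```bash
python3 -m pendant '[[0,-0.6,2.5,0,0],[0,-1.6,7,0,0],[0,-2.7,12,0,0],[0,-3.8,17,0,0],[0,-5.0,22.3,0,0],[0,-6.2,27.6,0,0],[0,-7.4,33,0,0],[0,-8.5,38,0,0],[0,-9.4,42,0,0],[0,-9.8,43.7,0,0],[0,-9.8,43.7,1,0],[0,-9.8,43.7,2,0],[0,-9.8,43.7,2,0],[0,-9.8,43.7,2,0]]'
python3 - <<'E'
from h import *
st=arm.state();print(st["tool_pos"],st["tcp_rot"])
im=snapshot("wrist");cv2.imwrite("pics/w5raw.png",im[:,:,::-1])
print([(n,proj("wrist",P,st)) for n,P in [("hole",(.5237,-.232,.042)),("foot",st["tool_pos"]-[0,0,.003])]])
o=cv2.resize(im[150:290,180:380],None,fx=4,fy=4,interpolation=cv2.INTER_CUBIC)
cv2.imwrite("pics/w5.png",o[:,:,::-1])
E
```

```text
time_s: 12.18
tool_pos: [0.5241, -0.2305, 0.1211]
tcp_rot: [-180.0, 0.0, 21.9]
ft_force: [0.0, -0.2, -0.8]
width: 0.0153
gripper_force: 45.0
[ 0.5240503  -0.23049486  0.12109966] [-1.79988735e+02  3.58918762e-03  2.18645400e+01]
[('hole', array([277.78665686, 208.96451001])), ('foot', array([276.47628032, 233.947943  ]))]
```

View pics/w5.png

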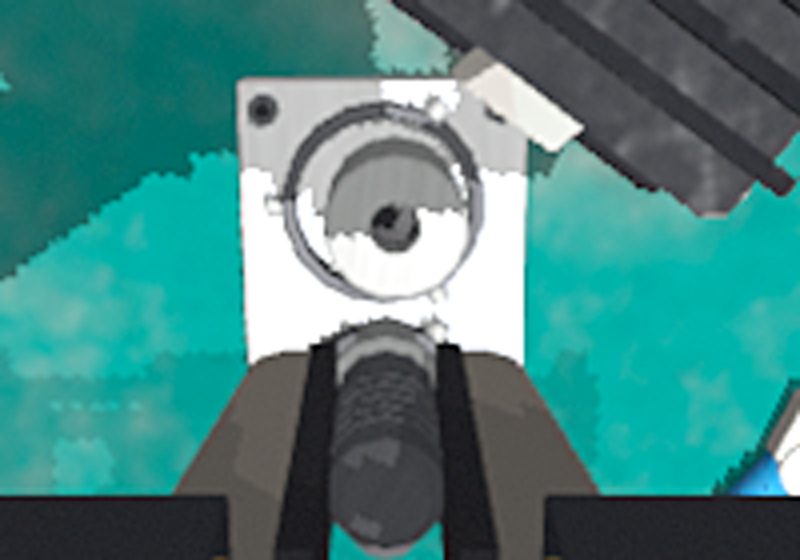

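The crop shows the hole at (396,229), i.e. pixel (279,207.2), and the flange's front edge at crop row ≈318, i.e. row 229.5. Next I'll compare the hole and pin in the same picture.

Run:
```python
from h import *
st=arm.state();Rt=R.from_euler("xyz",st["tcp_rot"],degrees=True)
h=pix2plane("wrist",(279,207.25),.042,st);print("hole",h,tool_shift(h,st))
for n,v in [("flange front lower",(.010,0,-.019)),("flange front upper",(.010,0,-.022)),("foot front",(.006,0,.003)),("foot ctr",(0,0,.003)),("top ctr",(0,0,-.058))]:
    print(n,proj("wrist",Rt.apply(v)+st["tool_pos"],st))
```

```text
hole [ 0.52589639 -0.23274536  0.042     ] [0.07862118 0.24631793 7.93238519]
flange front lower [276.47712055 230.53408328]
flange front upper [276.47737313 232.05317673]
foot front [276.47547713 226.02710234]
foot ctr [276.47546415 233.94818925]
top ctr [276.48118323 272.73337675]
```

```bash
python3 -m pendant '[[0,0.1,0.2,1.5,0],[0,0.1,0.2,3.5,0],[0,0.1,0.2,5.2,0],[0,0.1,0.2,6.2,0],[0,0.1,0.2,6.5,0],[0,0.1,0.2,6.5,0],[0,0.1,0.2,6.5,0]]'
python3 - <<'E'
from h import *
st=arm.state();print(st["tool_pos"],st["ft_force"])
im=snapshot("wrist")
Rt=R.from_euler("xyz",st["tcp_rot"],degrees=True)
print([proj("wrist",Rt.apply(v)+st["tool_pos"],st) for v in [(0,0,.003),(.006,0,.003),(0,0,-.058)]])
o=cv2.resize(im[170:290,200:350],None,fx=5,fy=5,interpolation=cv2.INTER_CUBIC)
cv2.imwrite("pics/w6.png",o[:,:,::-1])
E
```

```text
time_s: 13.1
tool_pos: [0.5261, -0.2331, 0.0566]
tcp_rot: [180.0, -0.0, 21.8]
ft_force: [0.1, 0.1, -0.4]
width: 0.0154
gripper_force: 45.0
[ 0.52612708 -0.23308542  0.05664133] [ 0.09236672  0.08497884 -0.36440371]
[array([276.47423846, 233.94843665]), array([276.47424865, 226.0273572 ]), array([276.47974496, 272.73383751])]
```

View pics/w6.png

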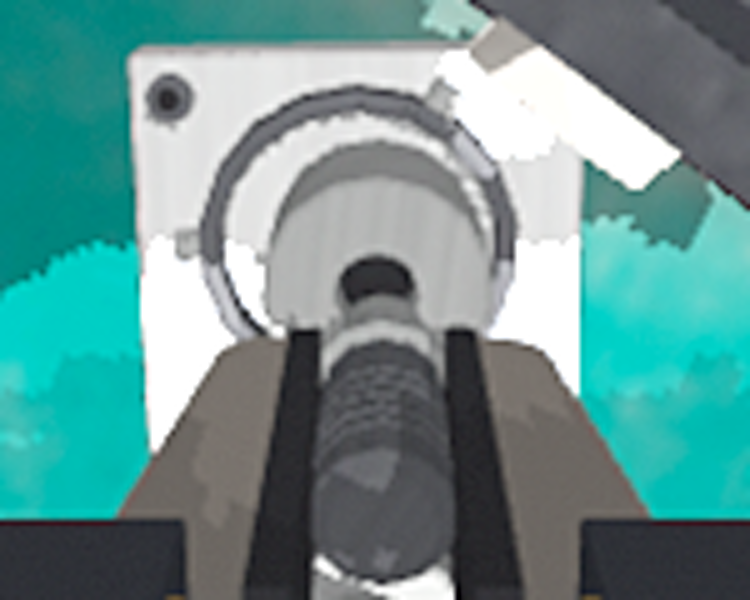

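The foot shows at crop ≈(383,292 front edge) and the hole at ≈(376.5,296), so the pin needs about +1 mm in tool x and −0.9 mm in tool y. I'll apply that and approach the bush in small steps.

```bash
python3 -m pendant '[[0,0.1,-0.09,0.2,0],[0,0.1,-0.09,0.5,0],[0,0.1,-0.09,0.8,0],[0,0.1,-0.09,0.9,0],[0,0.1,-0.09,0.95,0],[0,0.1,-0.09,0.95,0]]'; python3 -m pendant '[[0,0,0,0.03,0],[0,0,0,0.06,0],[0,0,0,0.09,0],[0,0,0,0.12,0],[0,0,0,0.12,0]]'
```

```text
time_s: 13.9
tool_pos: [0.5263, -0.2317, 0.0466]
tcp_rot: [-180.0, -0.0, 21.8]
ft_force: [-0.2, 0.2, -0.6]
width: 0.015
gripper_force: 45.0
time_s: 14.52
tool_pos: [0.5262, -0.2316, 0.0454]
tcp_rot: [-180.0, 0.0, 21.8]
ft_force: [0.8, -0.0, 0.4]
width: 0.0149
gripper_force: 45.0
```

```bash
python3 -m pendant '[[0,0,0,0.02,0],[0,0,0,0.05,0],[0,0,0,0.05,0]]'; python3 -m pendant '[[0,0,0,0.02,0],[0,0,0,0.05,0],[0,0,0,0.05,0]]'
```

```text
time_s: 14.9
tool_pos: [0.5263, -0.2316, 0.0449]
tcp_rot: [-180.0, -0.0, 21.8]
ft_force: [1.0, -0.3, -0.9]
width: 0.0152
gripper_force: 45.0
time_s: 15.28
tool_pos: [0.5264, -0.2317, 0.0444]
tcp_rot: [180.0, -0.0, 21.8]
ft_force: [0.3, 0.3, -0.3]
width: 0.0149
gripper_force: 45.0
```

```bash
python3 -m pendant '[[0,0,0,0.03,0],[0,0,0,0.05,0],[0,0,0,0.05,0]]'; python3 -m pendant '[[0,0,0,0.03,0],[0,0,0,0.05,0],[0,0,0,0.05,0]]'
```

```text
time_s: 15.65
tool_pos: [0.5263, -0.2317, 0.0439]
tcp_rot: [180.0, -0.0, 21.8]
ft_force: [0.2, -0.4, -0.0]
width: 0.015
gripper_force: 45.0
time_s: 16.02
tool_pos: [0.5263, -0.2317, 0.0434]
tcp_rot: [180.0, -0.0, 21.8]
ft_force: [1.0, 0.5, -0.2]
width: 0.0149
gripper_force: 45.0
```

```bash
python3 -m pendant '[[0,0,0,0.03,0],[0,0,0,0.06,0],[0,0,0,0.06,0]]'; python3 -m pendant '[[0,0,0,0.03,0],[0,0,0,0.06,0],[0,0,0,0.06,0]]';python3 -m pendant '[[0,0,0,0.03,0],[0,0,0,0.06,0],[0,0,0,0.06,0]]'
```

```text
time_s: 16.4
tool_pos: [0.5263, -0.2317, 0.0428]
tcp_rot: [180.0, -0.0, 21.8]
ft_force: [1.4, 0.5, -0.7]
width: 0.0152
gripper_force: 45.0
time_s: 16.77
tool_pos: [0.5263, -0.2317, 0.0422]
tcp_rot: [180.0, -0.0, 21.8]
ft_force: [0.9, 0.8, -0.1]
width: 0.015
gripper_force: 45.0
time_s: 17.15
tool_pos: [0.5263, -0.2317, 0.0416]
tcp_rot: [180.0, -0.0, 21.8]
ft_force: [1.5, -0.9, -0.4]
width: 0.0151
gripper_force: 45.0
```

The foot is about 3.5 mm below the bush top with no axial load, so it is in the hole. I'll ease tool x slightly and continue to the plug.

```bash
python3 -m pendant '[[0,0.02,0,0.05,0],[0,0.02,0,0.1,0],[0,0.02,0,0.15,0],[0,0.02,0,0.2,0],[0,0.02,0,0.2,0]]'; python3 -m pendant '[[0,0,0,0.04,0],[0,0,0,0.08,0],[0,0,0,0.08,0]]';python3 -m pendant '[[0,0,0,0.04,0],[0,0,0,0.08,0],[0,0,0,0.08,0]]'
```

```text
time_s: 17.77
tool_pos: [0.5265, -0.2316, 0.0396]
tcp_rot: [180.0, -0.0, 21.8]
ft_force: [0.5, 0.7, -0.2]
width: 0.0148
gripper_force: 45.0
time_s: 18.15
tool_pos: [0.5267, -0.2316, 0.0391]
tcp_rot: [180.0, -0.0, 21.8]
ft_force: [1.2, 0.6, 3.0]
width: 0.0153
gripper_force: 45.0
time_s: 18.52
tool_pos: [0.5267, -0.2316, 0.0384]
tcp_rot: [180.0, -0.0, 21.8]
ft_force: [-0.1, 0.0, 5.8]
width: 0.0151
gripper_force: 45.0
```

The plug engages exactly where expected (5.8 N). I'll continue down to about 2 mm short of home.

```bash
python3 -m pendant '[[0,0,0,0.05,0],[0,0,0,0.15,0],[0,0,0,0.25,0],[0,0,0,0.35,0],[0,0,0,0.45,0],[0,0,0,0.5,0],[0,0,0,0.5,0]]'; python3 -m pendant '[[0,0,0,0.1,0],[0,0,0,0.2,0],[0,0,0,0.3,0],[0,0,0,0.4,0],[0,0,0,0.5,0],[0,0,0,0.6,0],[0,0,0,0.7,0],[0,0,0,0.75,0],[0,0,0,0.75,0]]'
```

```text
time_s: 19.4
tool_pos: [0.5267, -0.2316, 0.0334]
tcp_rot: [180.0, -0.0, 21.8]
ft_force: [-0.2, 0.7, 6.4]
width: 0.0149
gripper_force: 45.0
time_s: 20.52
tool_pos: [0.5268, -0.2316, 0.026]
tcp_rot: [180.0, -0.0, 21.8]
ft_force: [0.5, 0.4, 6.7]
width: 0.0151
gripper_force: 45.0
```

```bash
python3 -m pendant '[[0,0,0,0.05,0],[0,0,0,0.1,0],[0,0,0,0.15,0],[0,0,0,0.2,0],[0,0,0,0.2,0]]'; python3 -m pendant '[[0,0,0,0.02,0],[0,0,0,0.04,0],[0,0,0,0.04,0]]'
```

```text
time_s: 21.15
tool_pos: [0.5268, -0.2317, 0.024]
tcp_rot: [180.0, -0.0, 21.8]
ft_force: [0.4, 1.1, 7.1]
width: 0.0151
gripper_force: 45.0
time_s: 21.52
tool_pos: [0.5268, -0.2316, 0.0236]
tcp_rot: [180.0, -0.0, 21.8]
ft_force: [0.6, 1.2, 7.7]
width: 0.0154
gripper_force: 45.0
```

```bash
python3 -m pendant '[[0,0,0,0.02,0],[0,0,0,0.03,0],[0,0,0,0.03,0]]'; python3 -m pendant '[[0,0,0,0.02,0],[0,0,0,0.02,0]]'
```

```text
time_s: 21.9
tool_pos: [0.5268, -0.2317, 0.0233]
tcp_rot: [180.0, -0.0, 21.8]
ft_force: [0.1, 0.7, 7.1]
width: 0.0155
gripper_force: 45.0
time_s: 22.15
tool_pos: [0.5268, -0.2316, 0.0231]
tcp_rot: [180.0, -0.0, 21.8]
ft_force: [0.6, 0.5, 7.1]
width: 0.0152
gripper_force: 45.0
```

```bash
python3 -m pendant '[[0,0,0,0.02,0],[0,0,0,0.02,0]]'; python3 -m pendant '[[0,0,0,0.02,0],[0,0,0,0.02,0]]'
```

```text
time_s: 22.4
tool_pos: [0.5268, -0.2317, 0.023]
tcp_rot: [180.0, -0.0, 21.8]
ft_force: [0.5, 1.1, 8.5]
width: 0.015
gripper_force: 45.0
time_s: 22.65
tool_pos: [0.5269, -0.2317, 0.023]
tcp_rot: [180.0, -0.0, 21.8]
ft_force: [-0.3, 0.8, 9.7]
width: 0.0149
gripper_force: 45.0
```

```bash
python3 -m pendant '[[0,0,0,0.02,0],[0,0,0,0.02,0]]'; python3 -m pendant '[[0,0,0,0.02,0],[0,0,0,0.02,0]]'
```

```text
time_s: 22.9
tool_pos: [0.5269, -0.2317, 0.0229]
tcp_rot: [180.0, -0.0, 21.8]
ft_force: [-1.4, 1.5, 13.2]
width: 0.0148
gripper_force: 45.0
time_s: 23.15
tool_pos: [0.5269, -0.2317, 0.0229]
tcp_rot: [180.0, -0.0, 21.8]
ft_force: [-1.5, 1.5, 14.1]
width: 0.0149
gripper_force: 45.0
```

Seated: the TCP has stopped at the predicted home height and the force has risen to 14 N. I'll release with a partial opening and retreat straight up.

```bash
python3 -m pendant '[[0.4,0,0,0,0],[0.4,0,0,0,0],[0.4,0,0,0,0],[0.4,0,0,0,0],[0.4,0,0,0,0],[0.4,0,0,0,0]]'; python3 -m pendant '[[0.4,0,0,-0.5,0],[0.4,0,0,-1.5,0],[0.4,0,0,-3,0],[0.4,0,0,-5,0],[0.4,0,0,-8,0],[0.4,0,0,-11,0],[0.4,0,0,-11,0],[0.4,0,0,-11,0]]'
python3 - <<'E'
from h import *
im=snapshot("wrist")
a=cv2.resize(im[150:290,180:380],None,fx=2.5,fy=2.5,interpolation=cv2.INTER_CUBIC)
b=cv2.resize(snapshot("side")[230:320,260:360],(300,270),interpolation=cv2.INTER_CUBIC)
b=cv2.copyMakeBorder(b,0,a.shape[0]-270,0,0,cv2.BORDER_CONSTANT)
cv2.imwrite("pics/end.png",np.hstack([a,b])[:,:,::-1])
E
```

```text
time_s: 23.9
tool_pos: [0.5264, -0.2316, 0.0217]
tcp_rot: [-180.0, 0.0, 21.8]
ft_force: [0.3, 0.1, -0.8]
width: 0.0367
gripper_force: 0.0
time_s: 24.9
tool_pos: [0.5262, -0.2315, 0.1318]
tcp_rot: [180.0, -0.0, 21.8]
ft_force: [0.1, 0.2, 0.1]
width: 0.037
gripper_force: 0.0
```

View pics/end.png

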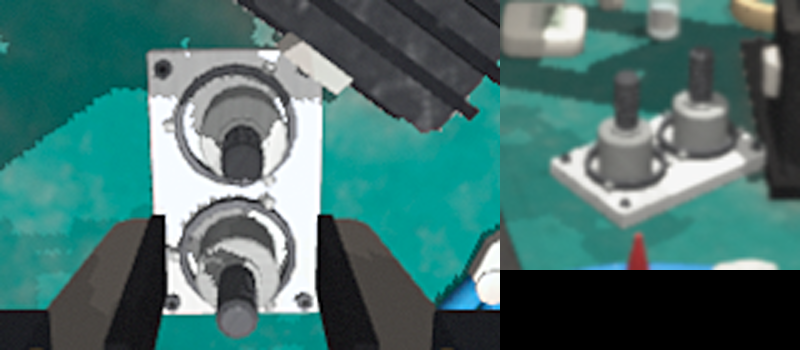

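Both pins stand upright at matching heights (wrist crop (242,150) and (237,300); side crop (702,75) and (627,95)). The flange is down on the bush and the gripper is clear.

```bash
python3 -c "
from station import job
print(job.finish_job())"
```

```text
the job is handed in; nothing more can be done
None
```

The loose pin is pressed home in the empty bush with its flange down. The wrist force read at most about 14 N while pressing. The gripper has let go and is clear, and the job was handed in at about 25 s; finish_job returned no verdict.

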